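# Set the flip stop and butt the rack plate against it

## Robot

A 7-joint arm with a two-finger parallel gripper is mounted at the origin on the work surface. World frame = base frame: x ahead of the robot, y to its left, z up, the work surface at z = 0. Lengths are in mm, angles in degrees, forces in N, time in s.
With the tool pointing down it reaches from about 350 to 900 mm from the base axis. Payload 7.2 kg.
Tool frame: the origin (TCP) lies at the very end of the fingers, on their centre line; the grasp point (between the pads) lies 19 mm behind it; z points along the fingers, y is the line along which they close (so a half turn about z gives the same grasp; the last joint's range is limited). The gripper opens to 85 mm and grips with 20 to 120 N. Pads are 22 mm wide; open, the fingers measure 114 mm over their backs; the gripper's body (76 mm by 85 mm) begins 54 mm behind the grasp point. The pads swing forward as they close: fully open they stand 13 mm farther back than shut.
Start: joints at [69.718, 23.554, -0.728, 91.456, 0.321, 64.991, -4.71], TCP at [176.191, -599.654, 231.297] pointing down, gripper open.
Joint ranges: [-169.25, 169.25], [-16.82, 113.86], [-84.01, 82.57], [7.8, 145.47], [-59.2, 239.2], [7.22, 106.19], [-163.78, 163.78]. Speed limits (degrees/s): [136.94, 136.94, 172.46, 172.46, 180, 180, 180].

## Interface

Orientations are given as a 3x3 rotation matrix whose columns are the frame's x, y, z axes.
In Python, from workcell import arm gives the robot as it stands.
- The arm moves only by the tool arm_command, never from a script. Its argument "steps" is a list that holds one entry, the list of rows, each a list of 6 numbers: the shift along the tool's x, y, z as a fraction of full scale, then the turn, a rotation vector about the tool's x, y, z as a fraction of full scale. A call has 1 to 12 rows; each row is the pose to reach, as a shift and turn from the pose commanded when the call began, along the tool's axes at that moment, turning the shorter way round; what a row does not reach only later rows make up. Full scale, the value 1, is 20 cm for a shift and 180 degrees for a turn. A row lasts 1/8 s, in which the tool goes at most 62.5 mm and 10.7 degrees, less where a joint would pass 70% of its speed; a pose out of reach is approached as far as the arm can. A call with a number of a shift or a turn outside -1 to 1 is refused whole. A call with a gripper value outside its range is refused whole. "hand" is the closure, from 0 (fully open) to 1 (shut), set as the call begins (left out, the last holds). The fingers move at their own pace and stop on an object; "force" is the grip in N (left out, the last holds). Time passes only in rows, so rows that repeat a pose let the fingers close. It gives the time, the measured TCP pose, the force, the opening and the grip force at its end, in the units of the state.
- arm.sense(): the state, without advancing time (a new reading comes with each control period).
- arm.get_image(name): name is "scene" or "side" or "wrist"; returns a dict with "img" (420x560x3 uint8, blue, green, red), "camera_matrix" (3x3 intrinsics, pixels), "D" ([k1, k2, p1, p2, k3] as OpenCV has them; the pictures are not rectified), "T" (4x4, takes a point from camera to world coordinates). Camera axes: x right, y down, z forward; pixel columns grow to the right and rows downward; lengths in mm; the calibration is good to about 2 mm. A picture is of the moment at which its call begins. There is no depth.
- arm.finish_job(): hands the job in; it is judged then, once.
The state is a dict: "t": time; "joint_positions": joint angles; "qd": joint speeds; "joint_efforts": joint torques, N m; "tool_pos": TCP position; "tcp_rot": TCP orientation; "contact_force": force on the tool from outside, world axes, zero at the start; "ft_torque": the same for the moment, N m; "width": finger opening in mm; "grip_force": force on a finger pad.
Only numpy, scipy, OpenCV 4.12 (cv2) and the standard library are available. Lean on these libraries where they do the work, as an engineer would, in place of code of your own. Each camera call takes 0.05 s, during which the arm holds its last target. There are 200 camera calls.

## Task

Get the drilling jig ready for the next rack plate: put the channel offcut that lies on the jig's bed into the black scrap tray, then flip the stop with the round tab fully down onto the bed, leaving the stop with the square tab up. Then slide the slotted plate along the bed, without lifting it, until it lies flat against the fence with its end butted up against the lowered stop. Do not knock over or shift the other things on the bench.

Things in the scene. Friction and masses are not known exactly. Their poses are not given: they have to be found in the camera images.
- jig: drilling jig, fixed: dark plywood bed, 15 mm thick, aluminium fence along its far edge. Origin on the bed's underside (bench top). y runs along the fence from the plate's end towards the stops (robot's left), x away from the robot to the fence. Bed: x -90 to 100, y -240 to 200 mm. Fence: front face x = 65, back face x = 85, top z = 35 mm.
- round_mount: fixed hinge bracket on the fence, of the stop with the ROUND tab (44 mm disc). Origin on the hinge axis, which runs along the jig's y at jig x = 78, z = 43 mm; axes parallel to the jig's. The two stops swap places along the fence between starts (jig y = 80 and 165 mm). The stop's face for the plate lies at y = -15 mm of this frame.
- round_stop (a joint): hinge, rad: 0 = up, leaning back 15 deg past vertical; 1.833 = fully down, level over the bed, pointing to jig -x. Stiff (0.13 N m), stays where left. Steel arm 30 mm wide (y), 8 thick, reaching 110 mm from the axis with the tab; under it (in front when up) a block 30 mm wide, 18 to 78 mm from the axis, 21 deep, ending 3 mm above the bed when down.
- round_tab (a point): centre of the round tab, 88 mm from the hinge axis, mid-thickness of the arm; moves with the stop.
- square_mount: fixed hinge bracket of the other, otherwise identical, stop, with the SQUARE tab (40 x 44 mm). Origin on its hinge axis, axes as the jig's. To be left up.
- square_stop (a joint): hinge of the square-tabbed stop, rad, same meaning as round_stop. When up, the plate passes in front of and below it freely.
- plate: aluminium rack plate with two slots, 88 mm (its x) by 110 mm (its y) by 12 mm thick, about 0.3 kg, too wide for most grippers. It lies flat on the bed, turned up to 0.2 rad from the jig. Origin at the centre of its underside. When against the fence its centre is at jig x = +21 mm.
- plate_head (a point): middle of the plate's +y end face (55 mm from its centre, 6 mm above its underside): the end that is to meet the stop.
- offcut: offcut of aluminium U channel lying on the bed with the open side up, 90 mm long (its x), 26 mm wide (its y), 20 mm high, 0.12 kg; grip it across its width. Origin at the centre of its underside.
- tray: black open scrap tray, fixed, 160 mm (its x) by 150 mm (its y), 45 mm high, 4 mm walls. Origin at the centre of its underside.
- oil: bystander, to be left alone: white upright oil bottle with a cap, 52 mm diameter, 130 mm tall. Origin at the centre of its underside.
- cogs: bystander, to be left alone: cluster of stacked dark chainwheel cogs lying flat, 110 mm diameter, 34 mm high. Origin at the centre of its underside.
- wrench: bystander, to be left alone: steel wrench lying flat along its x, 180 mm long, origin near its middle.
- grease: bystander, to be left alone: low round grease tin, 60 mm diameter, 50 mm high. Origin at the centre of its underside.
- mug: bystander, to be left alone: white mug, 80 mm diameter, 90 mm high, handle towards its +y. Origin at the centre of its underside.
- spray: bystander, to be left alone: upright steel spray can, 60 mm diameter, 150 mm tall. Origin at the centre of its underside.
- pedal: bystander, to be left alone: black bicycle pedal lying flat, 90 x 82 x 24 mm, its spindle stub sticking out to its +y. Origin at the centre of its underside.
There are look-alikes about, which are no part of the job. Of the things that look like the plate, the middle-sized one is meant. Leave any turquoise look-alike of the tray alone.

How it is judged (in metres and radians):
On the way, in this order (a step that is already met when the one before it is completed fails the run):
1. the offcut lies in the scrap tray, let go (x of offcut in the frame of tray between -0.07 and 0.07 m and y of offcut in the frame of tray between -0.065 and 0.065 m and z of offcut in the frame of tray below 0.035 m and contact force between offcut and the fingers below 0.05 N), for 0.2 s.
2. the round-tabbed stop is fully down while the plate is still short of it (value of joint round_stop above 1.78 rad and y of plate_head in the frame of round_mount below -0.035 m), for 0.2 s.
3. the plate lies against the fence and the lowered stop (value of joint round_stop above 1.78 rad and y of plate_head in the frame of round_mount between -0.0185 and -0.0125 m and x of plate in the frame of jig between 0.0175 and 0.0235 m and angle between the y axis of plate and the y axis of jig, either way round below 0.035 rad and angle between plate's own z axis and vertical below 0.05 rad and height (world z) of plate below 0.02 m), for 0.2 s.
At the end, for the whole second after the job is handed in: Offcut at rest in the tray; round stop down (joint above 1.78), square stop up (below 0.5); plate flat on the bed, mid-side within 3 mm of the fence, mid-end within 3 mm of the stop, parallel to the fence within 0.035 rad, at rest (all of step 1 and all of step 3 and value of joint square_stop below 0.5 rad and linear speed of each of plate, offcut below 0.01 m/s); the robot touches nothing.
It fails at once if the square-tabbed stop is flipped down (joint above 0.5) (value of joint square_stop above 0.5 rad).
It fails at once if the plate is lifted more than 15 mm off the bed, tilted over 0.35 rad, or pushed off it (height (world z) of plate above 0.03 m or height (world z) of plate below 0.005 m or angle between plate's own z axis and vertical above 0.35 rad).
It fails at once if a bystander is shifted more than 40 mm or knocked over (distance of any of oil, cogs, wrench, grease, mug, spray, pedal from where it was at the start of the episode above 0.04 m or angle between any of oil, grease, mug, cogs, pedal's own z axis and vertical above 0.5 rad).
It also fails if it takes over 70 s, if anything falls off the work surface, if the arm or the gripper's body presses on something with over 40 N, if the wrist force passes 120 N, or if a joint passes its speed limit or range.

## Working session

There is one attempt and no reset: what is moved stays moved. The work goes in short steps, Python scripts to look and compute and a tool call to move; the robot and the scene stay as the last step left them, time stands still between calls to the robot, and variables do not carry over. Pictures are saved under pics/ and viewed, at most 10 in all, crops included, and the job is handed in when it is done.

Besides the shell and the picture viewer there is one more tool, called after "Emit:" in YAML: its name, and indented under it one key for each argument. arm_command: Moves the arm, as the interface text tells. Shift numbers are shares of 20 cm and turn numbers shares of 180 degrees, none past 1 either way. Its arguments: {"type":"object","properties":{"steps":{"type":"array","items":{"type":"array","items":{"type":"array","items":{"type":"number"}}}},"hand":{"type":"number"},"force":{"type":"number"}},"required":["steps"]}

```bash
mkdir -p pics; cat > h.py <<'E'
import numpy as np, cv2, pickle
from workcell import arm
def snap(n,f):
    d=arm.get_image(n); cv2.imwrite(f'pics/{f}.png',d['img']); pickle.dump(d,open(f'{f}.pkl','wb')); return d
def load(f): return pickle.load(open(f'{f}.pkl','rb'))
def px2w(d,pts,z):
    u=cv2.undistortPoints(np.array(pts,float).reshape(-1,1,2),d['camera_matrix'],np.array(d['D'],float)).reshape(-1,2)
    T=np.array(d['T']); r=np.c_[u,np.ones(len(u))]@T[:3,:3].T; o=T[:3,3]
    z=np.broadcast_to(z,len(u)); return o+r*((z-o[2])/r[:,2])[:,None]
def w2px(d,P):
    T=np.linalg.inv(np.array(d['T'])); 
    return cv2.projectPoints(np.array(P,float).reshape(-1,1,3),cv2.Rodrigues(T[:3,:3])[0],T[:3,3],d['camera_matrix'],np.array(d['D'],float))[0].reshape(-1,2)
E
python3 - <<'E'
from h import *
np.set_printoptions(precision=3,suppress=True)
for n in('scene','side'):
    d=snap(n,n+'0'); print(n,d['T'])
s=arm.sense(); print(s['t'],s['tool_pos'],s['tcp_rot'],s['width'])
E
```

```text
scene [[   0.732    0.579   -0.359  968.784]
 [   0.681   -0.612    0.402 -576.096]
 [   0.013   -0.538   -0.843 1302.933]
 [   0.       0.       0.       1.   ]]
side [[ -0.977  -0.102   0.186 292.866]
 [ -0.212   0.529  -0.822 817.225]
 [ -0.015  -0.843  -0.538 671.944]
 [  0.      0.      0.      1.   ]]
0.1 [ 176.    -599.254  230.549] [[ 0.959  0.282 -0.001]
 [ 0.282 -0.959  0.001]
 [-0.    -0.001 -1.   ]] 85.7262914676011
```

View pics/scene0.png

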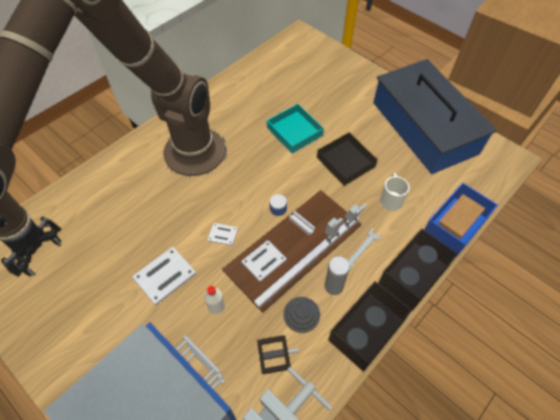

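View pics/side0.png

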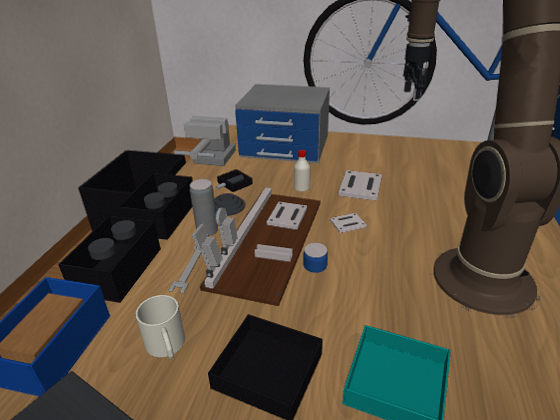

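The scene view shows three slotted plates: (165,275) large, (223,234) small and (265,260) middle-sized on the bed, which is the one meant. There are two trays, black at (347,158), which is the right one, and turquoise at (295,128). The offcut is at (302,222) and the stops are at about (335,228) and (355,210). I'll confirm with an enlarged crop.

```bash
python3 - <<'E'
from h import *
a=load('scene0')['img'][125:315,215:415]; b=load('side0')['img'][160:310,190:340]
A=cv2.resize(a,None,fx=3,fy=3,interpolation=cv2.INTER_CUBIC)
cv2.imwrite('pics/cropA.png',A); cv2.imwrite('pics/cropB.png',cv2.resize(b,None,fx=4,fy=4,interpolation=cv2.INTER_CUBIC))
E
```

```text
(no output)
```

View pics/cropA.png

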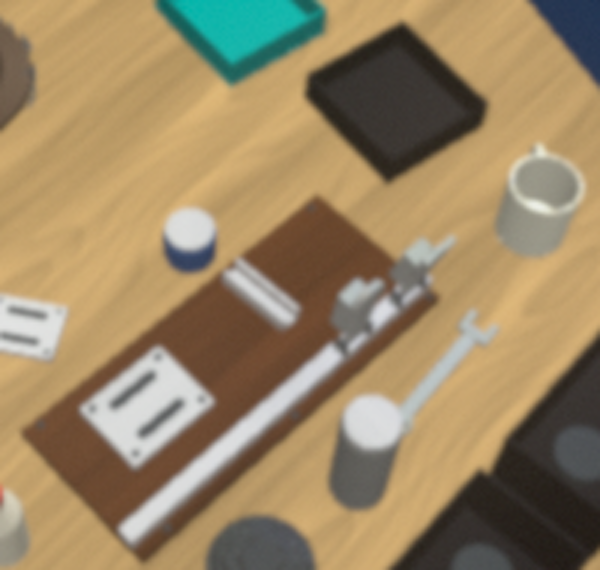

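View pics/cropB.png

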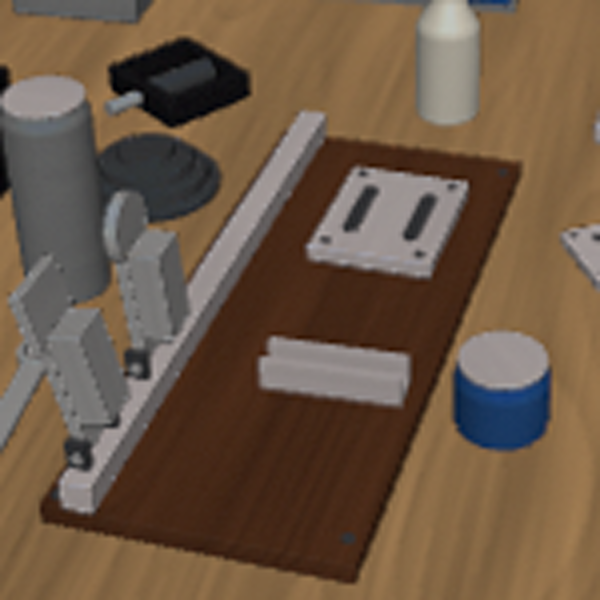

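The round tab is on the stop nearer the plate (y=80) and the square one is at y=165. Next I fit poses from both views.

```bash
cat >> h.py <<'E'
from scipy.optimize import least_squares
def fit(obs,x0):
    # obs: list of (d, px, modelpoint xyz)
    def W(p,m):
        c,s=np.cos(p[2]),np.sin(p[2]); m=np.array(m,float); return np.array([p[0]+c*m[0]-s*m[1],p[1]+s*m[0]+c*m[1],m[2]])
    f=lambda p: np.concatenate([w2px(d,W(p,m))[0]-u for d,u,m in obs])
    r=least_squares(f,x0,x_scale=[100,100,1],loss='soft_l1'); return r.x,r.fun.reshape(-1,2)
E
cat > m0.py <<'E'
from h import *
np.set_printoptions(precision=3,suppress=True)
s=load('scene0');d=load('side0')
A=lambda x,y:(s,np.array([215+x/3-.33,125+y/3-.33])); B=lambda x,y:(d,np.array([190+x/4-.375,160+y/4-.375])); S=lambda x,y:(d,np.array([x,y]))
mk=lambda L:[(*a,m) for a,m in L]
jig=mk([(A(318,197),(-90,200,15)),(A(437,293),(100,200,15)),(A(23,432),(-90,-240,15)),(A(140,553),(100,-240,15)),(B(355,572),(-90,200,15)),(B(521,163),(-90,-240,15)),(B(44,510),(100,200,15))])
j,r=fit(jig,[650,-50,0]); print('jig',j,np.degrees(j[2]),'\n',r)
P=lambda x,y:(44*x,55*y,27)
pl=mk([(A(158,346),P(-1,1)),(A(214,400),P(1,1)),(A(135,464),P(1,-1)),(A(80,408),P(-1,-1)),(B(358,167),P(1,-1)),(B(468,182),P(-1,-1)),(B(430,265),P(-1,1)),(B(308,248),P(1,1))])
p,r=fit(pl,[j[0],j[1]-100,j[2]]); print('plate',p,np.degrees(p[2]-j[2]),'\n',r)
O=lambda x,y:(45*x,13*y,35)
oc=mk([(A(239,257),O(-1,1)),(A(223,275),O(-1,-1)),(A(300,306),O(1,1)),(A(285,319),O(1,-1)),(B(269,337),O(1,-1)),(B(410,352),O(-1,-1)),(B(407,380),O(-1,1)),(B(260,362),O(1,1))])
o,r=fit(oc,[j[0],j[1]+50,j[2]]); print('offcut',o,np.degrees(o[2]),'\n',r)
T=lambda x,y:(80*x,75*y,45)
tr=mk([(A(403,23),T(-1,1)),(A(487,103),T(1,1)),(A(388,166),T(1,-1)),(A(307,78),T(-1,-1)),(S(249,318),T(1,-1)),(S(322,351),T(-1,-1)),(S(293,398),T(-1,1)),(S(211,366),T(1,1))])
t,r=fit(tr,[j[0]-50,j[1]+300,j[2]]); print('tray',t,np.degrees(t[2]),'\n',r)
c,n=np.cos(j[2]),np.sin(j[2]); R=np.array([[c,-n],[n,c]])
for k,v in dict(plate=p,offcut=o,tray=t).items(): print(k,'in jig',(v[:2]-j[:2])@R)
for q in [(78,80),(78,165)]: print('hinge',q,R@q+j[:2])
# fence/stop check pixels
for m in [(85,-240,35),(65,-240,35),(85,200,35),(101,80,128),(78,80,43)]:
    w=[*(R@m[:2]+j[:2]),m[2]]; print(m,(w2px(s,w)[0]-[215,125])*3,(w2px(d,w)[0]-[190,160])*4)
# other: grease, mug
print('grease',px2w(s,[(215+190/3,125+222/3)],50)); print('spray',px2w(s,[(215+373/3,125+422/3)],150))
E
python3 m0.py
```

```text
jig [526.488 -22.413  -0.064] -3.640042277110389 
 [[ 0.668 -2.267]
 [ 2.242  0.165]
 [ 0.006 -1.499]
 [ 1.946  1.286]
 [ 1.776 -0.895]
 [ 1.139 -0.503]
 [-0.21  -1.11 ]]
plate [ 501.61  -151.376   -0.08 ] -0.9549663123459114 
 [[ 1.1   -0.487]
 [ 1.063 -0.051]
 [ 0.578  0.625]
 [ 0.387 -0.228]
 [-0.084 -0.906]
 [ 1.131 -0.471]
 [ 0.728 -0.492]
 [ 0.493 -1.148]]
offcut [498.794  28.969   0.028] 1.608855742716074 
 [[ 0.39   0.519]
 [ 0.546 -0.484]
 [ 1.138 -0.14 ]
 [ 1.003  0.747]
 [ 0.89  -0.088]
 [ 0.872 -0.182]
 [-0.164 -0.682]
 [ 0.644 -0.008]]
tray [435.649 334.648  -0.206] -11.774871447362392 
 [[ -0.144   0.291]
 [  0.761   1.697]
 [  0.725   0.347]
 [ -0.584  -0.035]
 [  0.565  -8.718]
 [  1.901 -17.185]
 [  0.118   2.59 ]
 [ -1.429   1.142]]
plate in jig [ -16.64  -130.283]
offcut in jig [-30.901  49.521]
tray in jig [-113.325  350.574]
hinge (78, 80) [609.41   52.473]
hinge (78, 165) [614.806 137.302]
(85, -240, 35) [133.911 537.739] [303.341 108.105]
(65, -240, 35) [120.307 523.431] [327.939 111.283]
(85, 200, 35) [435.209 274.499] [ 61.584 482.502]
(101, 80, 128) [381.049 305.437] [104.763 226.609]
(78, 80, 43) [355.809 332.289] [153.292 346.462]
grease [[388.653  30.419  50.   ]]
spray [[712.588 -63.419 150.   ]]
```

```bash
cat >> h.py <<'E'
from scipy.spatial.transform import Rotation as Ro
def rel(pos,yaw=None,R=None):
    s=arm.sense(); C=np.array(s['tcp_rot']); p=np.array(s['tool_pos'])
    if yaw is not None:
        a=np.radians(yaw); R=np.array([[np.cos(a),np.sin(a),0],[np.sin(a),-np.cos(a),0],[0,0,-1.]])
    v=Ro.from_matrix(C.T@R).as_rotvec()/np.pi
    print('t',round(s['t'],2),'at',p.round(1),'shift',(C.T@(np.array(pos)-p)/200).round(3),'turn',v.round(4))
E
python3 - <<'E'
from m0 import *
print(px2w(s,[(215+x/3,125+y/3) for x,y in [(403,23),(487,103),(388,166),(307,78)]],45))
print(px2w(d,[(249,318),(322,351),(293,398),(211,366)],45))
rel((450,0,230),1.6)
E
```

```text
jig [526.488 -22.413  -0.064] -3.640042277110389 
 [[ 0.668 -2.267]
 [ 2.242  0.165]
 [ 0.006 -1.499]
 [ 1.946  1.286]
 [ 1.776 -0.895]
 [ 1.139 -0.503]
 [-0.21  -1.11 ]]
plate [ 501.61  -151.376   -0.08 ] -0.9549663123459114 
 [[ 1.1   -0.487]
 [ 1.063 -0.051]
 [ 0.578  0.625]
 [ 0.387 -0.228]
 [-0.084 -0.906]
 [ 1.131 -0.471]
 [ 0.728 -0.492]
 [ 0.493 -1.148]]
offcut [498.794  28.969   0.028] 1.608855742716074 
 [[ 0.39   0.519]
 [ 0.546 -0.484]
 [ 1.138 -0.14 ]
 [ 1.003  0.747]
 [ 0.89  -0.088]
 [ 0.872 -0.182]
 [-0.164 -0.682]
 [ 0.644 -0.008]]
tray [435.649 334.648  -0.206] -11.774871447362392 
 [[ -0.144   0.291]
 [  0.761   1.697]
 [  0.725   0.347]
 [ -0.584  -0.035]
 [  0.565  -8.718]
 [  1.901 -17.185]
 [  0.118   2.59 ]
 [ -1.429   1.142]]
plate in jig [ -16.64  -130.283]
offcut in jig [-30.901  49.521]
tray in jig [-113.325  350.574]
hinge (78, 80) [609.41   52.473]
hinge (78, 165) [614.806 137.302]
(85, -240, 35) [133.911 537.739] [303.341 108.105]
(65, -240, 35) [120.307 523.431] [327.939 111.283]
(85, 200, 35) [435.209 274.499] [ 61.584 482.502]
(101, 80, 128) [381.049 305.437] [104.763 226.609]
(78, 80, 43) [355.809 332.289] [153.292 346.462]
grease [[388.653  30.419  50.   ]]
spray [[712.588 -63.419 150.   ]]
[[374.027 425.446  45.   ]
 [524.456 395.647  45.   ]
 [497.631 244.028  45.   ]
 [345.506 278.53   45.   ]]
[[493.194 267.688  45.   ]
 [340.109 317.654  45.   ]
 [373.722 419.921  45.   ]
 [527.635 388.995  45.   ]]
t 0.1 at [ 176.  -599.3  230.5] shift [ 2.159 -2.489  0.006] turn [-0.     0.     0.082]
```

Emit:
arm_command:
  steps:
    - [[0.72,-0.83,0,0,0,0],[0.72,-0.83,0,0,0,0],[0.72,-0.83,0,0,0,0],[0.72,-0.83,0,0,0,0],[0.72,-0.83,0,0,0,0]]
  hand: 0

```text
t: 0.72
tool_pos: [268.8, -397.5, 231.4]
tcp_rot: [[0.958, 0.286, 0.0], [0.286, -0.958, 0.0], [0.0, -0.0, -1.0]]
contact_force: [0.3, -1.5, -0.2]
width: 85.3
grip_force: 0.0
```

Emit:
arm_command:
  steps:
    - [[0.72,-0.83,0,0,0,0],[0.72,-0.83,0,0,0,0],[0.72,-0.83,0,0,0,0],[0.72,-0.83,0,0,0,0],[0.72,-0.83,0,0,0,0]]

```text
t: 1.35
tool_pos: [359.8, -198.9, 231.4]
tcp_rot: [[0.959, 0.285, 0.0], [0.285, -0.959, 0.0], [0.0, -0.0, -1.0]]
contact_force: [-0.3, -0.7, 0.4]
width: 85.5
grip_force: 0.0
```

Emit:
arm_command:
  steps:
    - [[0.72,-0.83,0,0,0,0.08],[0.72,-0.83,0,0,0,0.08],[0.72,-0.83,0,0,0,0.08],[0.72,-0.83,0,0,0,0.08],[0.72,-0.83,0,0,0,0.08],[0.72,-0.83,0,0,0,0.08]]

```text
t: 2.1
tool_pos: [450.2, -2.1, 230.8]
tcp_rot: [[0.999, 0.032, -0.001], [0.032, -0.999, -0.001], [-0.001, 0.0, -1.0]]
contact_force: [0.1, -0.5, -0.4]
width: 85.4
grip_force: 0.0
```

```bash
python3 - <<'E'
from h import *
snap('wrist','w1'); rel((498.8,29,100),1.6)
w=load('w1'); print(np.array(w['T']).round(2)); print(w2px(w,[(498.8,29,35),(543,30,35),(454,28,35),(501,-151,27)]))
E
```

```text
t 2.15 at [450.   -2.3 230.9] shift [ 0.249 -0.149  0.654] turn [0.0002 0.0003 0.0011]
[[ 3.0000e-02 -9.5000e-01 -3.2000e-01  5.3109e+02]
 [-1.0000e+00 -3.0000e-02 -1.0000e-02  9.9000e-01]
 [ 0.0000e+00  3.2000e-01 -9.5000e-01  3.7330e+02]
 [ 0.0000e+00  0.0000e+00  0.0000e+00  1.0000e+00]]
[[244.91692042 132.55388636]
 [244.24147267  80.34882043]
 [245.65279462 182.05438651]
 [441.0818448  137.20524512]]
```

View pics/w1.png

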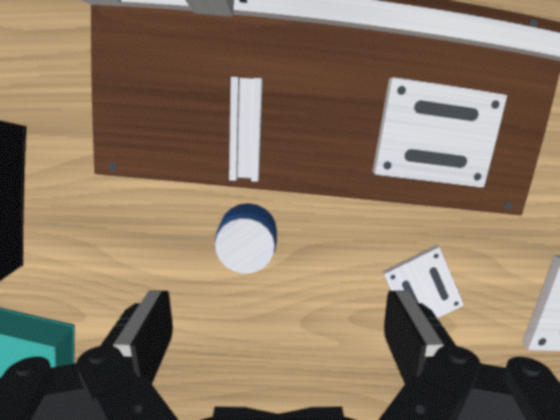

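The wrist view shows the offcut with its ends at (246,78) and (244,180), as predicted. Bed corners are at (95,174) and (522,214), and the plate corners are clear, so I refine both from this view and move over the offcut.

```bash
python3 - <<'E' | tail -12
from m0 import *
w=load('w1')
q=[(94,173,-90,200),(522,214,-90,-240)]
g=[(w,np.array([a,b],float),(x,y,15)) for a,b,x,y in q]
fr=px2w(w,[(270,12),(557,54)],35); print('fence front pts',fr)   # guess
j2,r=fit(g,j);print('jig',j2,np.degrees(j2[2]),r)
P=lambda x,y:(44*x,55*y,27)
k=[(w,np.array(a,float),P(*b)) for a,b in [((395,78),(1,1)),((506,95),(1,-1)),((485,186),(-1,-1)),((376,172),(-1,1))]]
p2,r=fit(k,p);print('plate',p2,np.degrees(p2[2]),r)
p3,r=fit(k+pl,p);print('plate all',p3,np.degrees(p3[2]))
E
```

```text
(78, 80, 43) [355.809 332.289] [153.292 346.462]
grease [[388.653  30.419  50.   ]]
spray [[712.588 -63.419 150.   ]]
fence front pts [[ 598.034    9.5     35.   ]
 [ 581.775 -245.947   35.   ]]
jig [531.435 -24.621  -0.065] -3.704369957274659 [[-0.74   0.028]
 [ 0.872  0.199]]
plate [ 503.934 -151.816   -0.082] -4.723155536509948 [[-0.954 -2.122]
 [ 3.007 -0.487]
 [-0.022  1.244]
 [-0.125  1.41 ]]
plate all [ 503.215 -151.714   -0.077] -4.440326190630843
```

Emit:
arm_command:
  steps:
    - [[0.25,-0.15,0,0,0,0],[0.25,-0.15,0.65,0,0,0],[0.25,-0.15,0.65,0,0,0],[0.25,-0.15,0.65,0,0,0],[0.25,-0.15,0.65,0,0,0]]

```text
t: 2.78
tool_pos: [499.9, 30.7, 102.6]
tcp_rot: [[0.999, 0.033, 0.001], [0.033, -0.999, -0.0], [0.001, 0.0, -1.0]]
contact_force: [-0.4, 0.4, 0.7]
width: 85.5
grip_force: 0.0
```

```bash
python3 - <<'E'
from h import *
rel((500,29,20),1.6); w=arm.get_image('wrist'); print(w2px(w,[(545,30,35),(455,28,35),(498.8,29,35)])); cv2.imwrite('pics/w2.png',w['img'])
E
```

```text
t 2.77 at [499.9  30.7 102.6] shift [-0.     0.009  0.413] turn [ 0.0001 -0.0002  0.0016]
[[282.56365903 162.477567  ]
 [280.50136413 303.20745841]
 [281.40613002 239.27281207]]
```

View pics/w2.png

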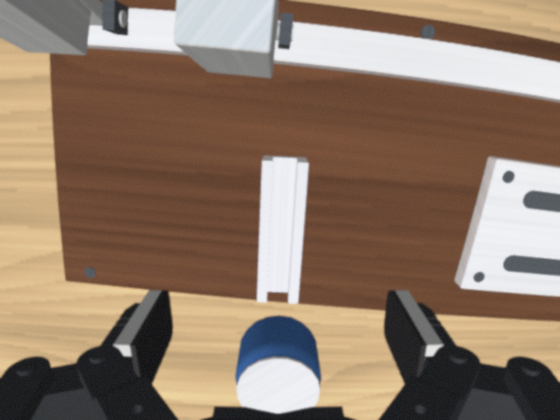

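Offcut centred between the fingers at about (283,230), yaw about 0°. Lowering and gripping.

Emit:
arm_command:
  steps:
    - [[0,0.005,0.3,0,0,0.01],[0,0.005,0.415,0,0,0.01],[0,0.005,0.415,0,0,0.01],[0,0.005,0.415,0,0,0.01],[0,0.005,0.415,0,0,0.01]]

```text
t: 3.45
tool_pos: [500.7, 30.6, 20.2]
tcp_rot: [[1.0, 0.003, 0.003], [0.003, -1.0, -0.0], [0.003, 0.0, -1.0]]
contact_force: [0.2, 0.4, -0.2]
width: 85.7
grip_force: 0.0
```

Emit:
arm_command:
  steps:
    - [[0,0,0,0,0,0],[0,0,0,0,0,0],[0,0,0,0,0,0],[0,0,0,0,0,0],[0,0,0,0,0,0],[0,0,0,0,0,0],[0,0,0,0,0,0],[0,0,0,0,0,0]]
  hand: 1
  force: 30

```text
t: 4.45
tool_pos: [499.3, 30.6, 18.4]
tcp_rot: [[1.0, 0.003, 0.0], [0.003, -1.0, -0.0], [0.0, 0.0, -1.0]]
contact_force: [-1.3, -0.2, 4.8]
width: 25.6
grip_force: 30.4
```

Emit:
arm_command:
  steps:
    - [[0,0,-0.3,0,0,0],[0,0,-0.55,0,0,0],[0,-0.3,-0.55,0,0,0],[-0.1,-0.55,-0.55,0,0,0],[-0.2,-0.8,-0.55,0,0,0],[-0.2,-0.8,-0.55,0,0,0],[-0.2,-0.8,-0.55,0,0,0]]

```text
t: 5.32
tool_pos: [458.5, 190.1, 127.8]
tcp_rot: [[1.0, 0.004, -0.001], [0.004, -1.0, -0.001], [-0.001, 0.001, -1.0]]
contact_force: [0.3, -0.3, -0.7]
width: 25.4
grip_force: 30.5
```

Emit:
arm_command:
  steps:
    - [[-0.06,-0.3,0,0,0,0.03],[-0.12,-0.6,0,0,0,0.06],[-0.12,-0.72,0,0,0,0.06],[-0.12,-0.72,0.3,0,0,0.06],[-0.12,-0.72,0.58,0,0,0.06],[-0.12,-0.72,0.58,0,0,0.06],[-0.12,-0.72,0.58,0,0,0.06]]

```text
t: 6.2
tool_pos: [434.9, 333.4, 12.5]
tcp_rot: [[0.983, -0.186, -0.0], [-0.186, -0.983, -0.001], [-0.0, 0.001, -1.0]]
contact_force: [-0.4, 0.3, -1.7]
width: 25.4
grip_force: 33.6
```

Emit:
arm_command:
  steps:
    - [[0,0,0.015,0,0,0],[0,0,0.015,0,0,0],[0,0,0.015,0,0,0]]

```text
t: 6.58
tool_pos: [434.7, 334.4, 9.9]
tcp_rot: [[0.983, -0.185, 0.001], [-0.185, -0.983, 0.0], [0.001, -0.001, -1.0]]
contact_force: [0.2, -0.0, -2.3]
width: 25.3
grip_force: 33.6
```

Emit:
arm_command:
  steps:
    - [[0,0,0,0,0,0],[0,0,0,0,0,0],[0,0,0,0,0,0],[0,0,0,0,0,0],[0,0,0,0,0,0],[0,0,0,0,0,0]]
  hand: 0

```text
t: 7.32
tool_pos: [434.3, 334.5, 9.2]
tcp_rot: [[0.983, -0.184, -0.0], [-0.184, -0.983, -0.0], [-0.0, 0.0, -1.0]]
contact_force: [-0.6, 0.4, -1.0]
width: 85.3
grip_force: 0.0
```

Emit:
arm_command:
  steps:
    - [[0,0,-0.2,0,0,0],[0,0,-0.5,0,0,0],[0,0,-0.8,0,0,0],[0,0,-1,0,0,0],[0,0,-1,0,0,0],[0,0,-1,0,0,0]]

```text
t: 8.07
tool_pos: [434.1, 334.0, 208.7]
tcp_rot: [[0.983, -0.185, -0.0], [-0.185, -0.983, -0.001], [-0.0, 0.001, -1.0]]
contact_force: [0.3, 0.1, -0.5]
width: 85.4
grip_force: 0.0
```

```bash
python3 - <<'E'
from h import *
w=snap('wrist','w3'); rel((665,52,225),0)
E
```

```text
t 8.12 at [433.8 333.8 208.1] shift [ 1.396  1.172 -0.084] turn [ 0.0005  0.0004 -0.059 ]
```

View pics/w3.png

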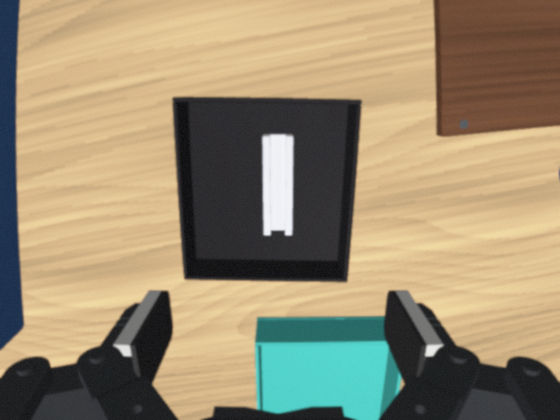

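The offcut lies in the middle of the black tray at (278,185). Now I go behind the round tab with the fingers shut.

Emit:
arm_command:
  steps:
    - [[0.25,0.2,-0.08,0,0,-0.02],[0.5,0.4,-0.08,0,0,-0.038],[0.7,0.58,-0.08,0,0,-0.038],[0.7,0.58,-0.08,0,0,-0.038],[0.7,0.58,-0.08,0,0,-0.038],[0.7,0.58,-0.08,0,0,-0.038]]
  hand: 1

```text
t: 8.88
tool_pos: [549.4, 196.1, 224.6]
tcp_rot: [[0.998, -0.063, -0.001], [-0.063, -0.998, 0.0], [-0.001, -0.0, -1.0]]
contact_force: [0.3, 0.3, 0.3]
width: -0.1
grip_force: 0.0
```

```bash
python3 - <<'E'
from h import *
w=snap('wrist','w4'); rel((667,52,225),-3.7)
print(w2px(w,[(637,51,128),(643,50,149),(614,52,43)]))
E
```

```text
t 8.93 at [549.5 196.1 224.9] shift [ 0.632  0.682 -0.001] turn [-0.      0.0003  0.0004]
[[502.51166987  74.19234464]
 [524.98732723  61.91207086]
 [443.41486749 106.89717396]]
```

View pics/w4.png

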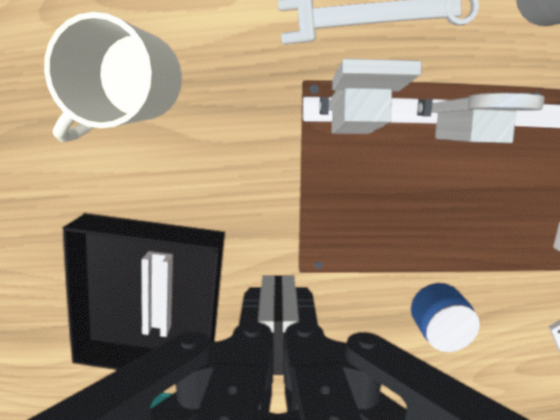

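The view shows the round disc edge at (505,100) to the right and the square tab at (380,75), still up. The hinge lug at (425,107) matches the prediction. Now behind the round tab and down.

Emit:
arm_command:
  steps:
    - [[0.22,0.23,0,0,0,0],[0.43,0.46,0,0,0,0],[0.635,0.68,0,0,0,0],[0.635,0.68,0,0,0,0],[0.635,0.68,0,0,0,0],[0.635,0.68,0.25,0,0,0],[0.635,0.68,0.53,0,0,0],[0.635,0.68,0.53,0,0,0],[0.635,0.68,0.53,0,0,0]]

```text
t: 10.05
tool_pos: [669.0, 52.3, 121.6]
tcp_rot: [[0.998, -0.064, 0.002], [-0.064, -0.998, 0.001], [0.002, -0.001, -1.0]]
contact_force: [1.0, -0.1, -0.2]
width: -0.1
grip_force: 0.0
```

```bash
python3 - <<'E'
from h import *
rel((628,54,120),-3.7);s=snap('side','s5');a=s['img'][150:320,150:340]
cv2.imwrite('pics/s5c.png',cv2.resize(a,None,fx=3,fy=3,interpolation=cv2.INTER_CUBIC))
E
```

```text
t 10.05 at [669.   52.3 121.6] shift [-0.205  0.005  0.008] turn [-0.0003 -0.0007  0.0001]
```

View pics/s5c.png

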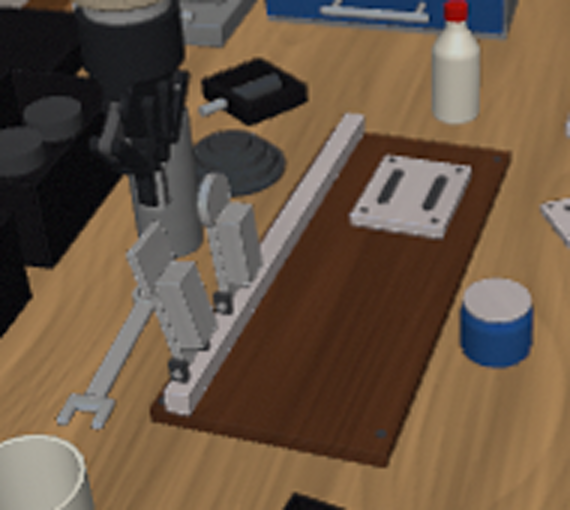

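Emit:
arm_command:
  steps:
    - [[-0.12,0,0,0,0,0],[-0.2,0,0,0,0,0],[-0.25,0,0,0,0,0],[-0.305,0,0,0,0,0],[-0.4,0,0.04,0,0,0],[-0.49,0,0.095,0,0,0],[-0.555,0,0.175,0,0,0],[-0.6,0,0.27,0,0,0],[-0.62,0,0.34,0,0,0],[-0.62,0,0.36,0,0,0],[-0.62,0,0.36,0,0,0]]

```text
t: 11.48
tool_pos: [544.6, 58.7, 47.5]
tcp_rot: [[0.998, -0.066, -0.0], [-0.066, -0.998, -0.0], [-0.0, 0.0, -1.0]]
contact_force: [-0.2, -0.5, 0.4]
width: 0.3
grip_force: 0.0
```

Emit:
arm_command:
  steps:
    - [[0,0,0.01,0,0,0],[0,0,0.01,0,0,0],[0,0,0.015,0,0,0],[0,0,0.015,0,0,0]]

```text
t: 11.98
tool_pos: [545.1, 58.8, 46.8]
tcp_rot: [[0.998, -0.066, 0.001], [-0.066, -0.998, -0.001], [0.001, 0.001, -1.0]]
contact_force: [-8.8, -2.1, 24.9]
width: 0.1
grip_force: 12.7
```

The stop is fully down: contact at z=46.8 with 25 N. Lift off and plan the plate push.

Emit:
arm_command:
  steps:
    - [[0,0,-0.2,0,0,0],[0,0,-0.4,0,0,0],[0,0.3,-0.4,0,0,0],[-0.2,0.6,-0.4,0,0,0],[-0.4,0.9,-0.4,0,0,0],[-0.4,0.9,-0.4,0,0,0],[-0.4,0.9,-0.4,0,0,0]]

```text
t: 12.85
tool_pos: [452.4, -117.2, 124.6]
tcp_rot: [[0.998, -0.069, 0.0], [-0.069, -0.998, -0.001], [0.0, 0.001, -1.0]]
contact_force: [0.6, 0.3, 1.2]
width: 0.1
grip_force: 0.0
```

```bash
python3 - <<'E'
from h import *
s=load('scene0')
print('oil base',px2w(s,[(216,308)],0),'small plate',px2w(s,[(208,240),(232,246),(237,228),(215,223)],12))
j=np.array([529,-23.5]);a=np.radians(-3.67);R=np.array([[np.cos(a),-np.sin(a)],[np.sin(a),np.cos(a)]])
for q in [(-88,-131),(-34,-131)]: w=R@q+j; print(q,w); rel((*w,120),-3.67)
# stop check: pixel of round tab when down, side/scene views
d=snap('side','s6'); e=load('side0')
m=R@(-10,80)+j; u=w2px(d,[(*m,47)])[0]; print(u, d['img'][int(u[1])-2:int(u[1])+3,int(u[0])-2:int(u[0])+3].mean((0,1)), e['img'][int(u[1])-2:int(u[1])+3,int(u[0])-2:int(u[0])+3].mean((0,1)))
m=R@(23+78,165)+j; u=w2px(d,[(*m,128)])[0]; b=[x['img'][int(u[1])-12:int(u[1])+12,int(u[0])-12:int(u[0])+12].astype(int) for x in (d,e)]; print('square diff',abs(b[0]-b[1]).mean())
E
```

```text
oil base [[ 499.38799115 -355.60048279    0.        ]] small plate [[ 316.01467677 -221.83897469   12.        ]
 [ 387.94373587 -184.04323539   12.        ]
 [ 351.41936207 -127.14393012   12.        ]
 [ 285.05156594 -163.57314394   12.        ]]
(-88, -131) [ 432.79518144 -148.59849274]
t 12.85 at [ 452.4 -117.2  124.6] shift [-0.087  0.163  0.023] turn [ 0.0002 -0.0001 -0.0017]
(-34, -131) [ 486.68444205 -152.05502151]
t 12.85 at [ 452.4 -117.2  124.6] shift [0.183 0.162 0.023] turn [ 0.0002 -0.0001 -0.0017]
[261.16699801 250.63290417] [130.88 132.   133.52] [137.64 138.76 146.36]
square diff 1.5109953703703705
```

Emit:
arm_command:
  steps:
    - [[-0.09,0.165,0,0,0,0],[-0.09,0.165,0.25,0,0,0],[-0.09,0.165,0.45,0,0,0],[-0.09,0.165,0.525,0,0,0],[-0.09,0.165,0.525,0,0,0],[-0.09,0.165,0.525,0,0,0]]

```text
t: 13.65
tool_pos: [434.0, -147.1, 20.4]
tcp_rot: [[0.998, -0.065, 0.002], [-0.065, -0.998, -0.0], [0.002, 0.0, -1.0]]
contact_force: [0.2, -0.1, -0.4]
width: -0.0
grip_force: 0.0
```

Emit:
arm_command:
  steps:
    - [[0.04,0,0,0,0,0],[0.08,0,0,0,0,0],[0.12,0,0,0,0,0],[0.16,0,0,0,0,0],[0.2,0,0,0,0,0],[0.22,0,0,0,0,0],[0.24,0,0,0,0,0],[0.24,0,0,0,0,0]]

```text
t: 14.65
tool_pos: [481.2, -150.5, 19.3]
tcp_rot: [[0.998, -0.066, 0.001], [-0.066, -0.998, 0.0], [0.001, -0.0, -1.0]]
contact_force: [-0.3, -0.1, -0.8]
width: 0.1
grip_force: 0.0
```

Emit:
arm_command:
  steps:
    - [[0.01,0,0,0,0,0],[0.02,0,0,0,0,0],[0.03,0,0,0,0,0],[0.03,0,0,0,0,0]]

```text
t: 15.15
tool_pos: [487.1, -150.9, 19.3]
tcp_rot: [[0.998, -0.066, 0.001], [-0.066, -0.998, -0.0], [0.001, -0.0, -1.0]]
contact_force: [-0.1, 0.4, -1.1]
width: 0.3
grip_force: 0.2
```

Emit:
arm_command:
  steps:
    - [[0.01,0,0,0,0,0],[0.02,0,0,0,0,0],[0.02,0,0,0,0,0]]

```text
t: 15.52
tool_pos: [487.6, -151.0, 18.8]
tcp_rot: [[0.998, -0.066, -0.006], [-0.066, -0.998, 0.0], [-0.006, 0.0, -1.0]]
contact_force: [-9.5, 1.6, 7.1]
width: 0.3
grip_force: 4.7
```

Fence contact at 9.5 N. Now to the plate's tail end.

Emit:
arm_command:
  steps:
    - [[-0.06,0,0,0,0,0],[-0.06,0,-0.2,0,0,0],[-0.06,0,-0.3,0,0,0],[-0.06,0.2,-0.3,0,0,0],[0.1,0.42,-0.3,0,0,0],[0.29,0.5,-0.3,0,0,0],[0.29,0.5,-0.3,0,0,0],[0.29,0.5,-0.3,0,0,0]]

```text
t: 16.52
tool_pos: [541.1, -254.0, 78.9]
tcp_rot: [[0.998, -0.065, -0.001], [-0.065, -0.998, 0.001], [-0.001, -0.001, -1.0]]
contact_force: [-0.5, 0.5, -0.2]
width: 0.1
grip_force: 0.0
```

```bash
python3 - <<'E'
from h import *
j=np.array([529,-23.5]);a=np.radians(-3.67);R=np.array([[np.cos(a),-np.sin(a)],[np.sin(a),np.cos(a)]])
s=arm.sense(); print('TCP in jig',(np.array(s['tool_pos'][:2])-j)@R); w=R@(23,-228)+j; rel((*w,19),-3.67)
d=snap('wrist','w7')
E
```

```text
TCP in jig [  26.86158262 -229.27058428]
t 16.52 at [ 541.1 -254.    78.9] shift [-0.019 -0.006  0.3  ] turn [-0.0002  0.0002 -0.0005]
```

View pics/w7.png

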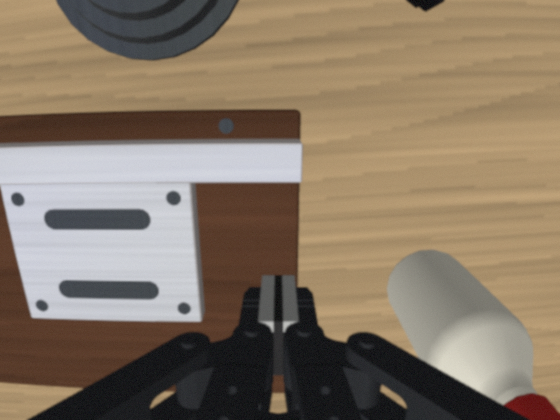

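The plate is flush with the fence: its edge lies along v=183, and its tail end is at u=198, left of the fingers. Lower and push towards the stop.

Emit:
arm_command:
  steps:
    - [[-0.02,0,0.2,0,0,0],[-0.02,0,0.3,0,0,0],[-0.02,0,0.3,0,0,0],[-0.02,-0.06,0.3,0,0,0],[-0.02,-0.1,0.3,0,0,0],[-0.02,-0.14,0.3,0,0,0],[-0.02,-0.18,0.3,0,0,0],[-0.02,-0.22,0.3,0,0,0],[-0.018,-0.26,0.3,0,0,0],[-0.017,-0.3,0.3,0,0,0],[-0.016,-0.34,0.3,0,0,0],[-0.015,-0.38,0.3,0,0,0]]

```text
t: 18.08
tool_pos: [543.2, -179.8, 19.5]
tcp_rot: [[0.998, -0.067, -0.001], [-0.067, -0.998, -0.002], [-0.001, 0.002, -1.0]]
contact_force: [-3.8, -6.3, 5.3]
width: -0.1
grip_force: 4.0
```

Emit:
arm_command:
  steps:
    - [[0,-0.04,0,0,0,0],[0,-0.08,0,0,0,0],[0,-0.12,0,0,0,0],[0,-0.16,0,0,0,0],[0,-0.2,0,0,0,0],[0,-0.24,0,0,0,0],[0,-0.28,0,0,0,0],[0,-0.32,0,0,0,0],[0,-0.36,0,0,0,0],[0,-0.38,0,0,0,0],[0,-0.4,0,0,0,0],[0,-0.4,0,0,0,0]]

```text
t: 19.58
tool_pos: [548.6, -99.4, 19.5]
tcp_rot: [[0.998, -0.066, -0.001], [-0.066, -0.998, -0.001], [-0.001, 0.001, -1.0]]
contact_force: [-2.7, -4.0, 5.5]
width: -0.0
grip_force: 3.0
```

```bash
python3 - <<'E'
from h import *
j=np.array([529,-23.5]);a=np.radians(-3.67);R=np.array([[np.cos(a),-np.sin(a)],[np.sin(a),np.cos(a)]])
s=arm.sense(); print('TCP in jig',(np.array(s['tool_pos'][:2])-j)@R,s['contact_force'],s['t'])
E
```

```text
TCP in jig [ 24.36811167 -74.44799307] [-2.73695315 -4.02073407  5.5227969 ] 19.575
```

Emit:
arm_command:
  steps:
    - [[0,-0.02,0,0,0,0],[0,-0.035,0,0,0,0],[0,-0.05,0,0,0,0],[0,-0.05,0,0,0,0]]

```text
t: 20.08
tool_pos: [549.2, -89.6, 19.5]
tcp_rot: [[0.998, -0.067, -0.001], [-0.067, -0.998, -0.001], [-0.001, 0.001, -1.0]]
contact_force: [-2.2, -4.4, 6.4]
width: 0.2
grip_force: 3.3
```

Emit:
arm_command:
  steps:
    - [[0,-0.01,0,0,0,0],[0,-0.02,0,0,0,0],[0,-0.02,0,0,0,0]]

```text
t: 20.45
tool_pos: [549.4, -85.9, 19.5]
tcp_rot: [[0.998, -0.067, -0.001], [-0.067, -0.998, -0.001], [-0.001, 0.001, -1.0]]
contact_force: [-2.7, -5.2, 4.5]
width: 0.2
grip_force: 3.6
```

Emit:
arm_command:
  steps:
    - [[0,-0.01,0,0,0,0],[0,-0.015,0,0,0,0],[0,-0.015,0,0,0,0]]

```text
t: 20.82
tool_pos: [549.6, -83.0, 19.5]
tcp_rot: [[0.998, -0.067, -0.001], [-0.067, -0.998, -0.001], [-0.001, 0.002, -1.0]]
contact_force: [-2.8, -5.1, 5.6]
width: 0.1
grip_force: 3.8
```

Emit:
arm_command:
  steps:
    - [[0,-0.01,0,0,0,0],[0,-0.015,0,0,0,0],[0,-0.015,0,0,0,0]]

```text
t: 21.2
tool_pos: [549.6, -82.3, 19.5]
tcp_rot: [[0.998, -0.069, -0.001], [-0.069, -0.998, -0.004], [-0.001, 0.004, -1.0]]
contact_force: [-2.5, -10.6, 6.4]
width: 0.1
grip_force: 6.5
```

Emit:
arm_command:
  steps:
    - [[0,-0.01,0,0,0,0],[0,-0.015,0,0,0,0],[0,-0.015,0,0,0,0]]

```text
t: 21.58
tool_pos: [549.6, -82.0, 19.5]
tcp_rot: [[0.998, -0.071, -0.002], [-0.071, -0.997, -0.006], [-0.001, 0.006, -1.0]]
contact_force: [-2.4, -17.0, 6.1]
width: 0.2
grip_force: 9.5
```

Butted against the stop at 17 N. Back off and press the side once more to make sure of the fence.

Emit:
arm_command:
  steps:
    - [[0,0.08,0,0,0,0],[0,0.1,-0.1,0,0,0],[0,0.1,-0.3,0,0,0],[-0.25,0.1,-0.3,0,0,0],[-0.41,-0.1,-0.3,0,0,0],[-0.42,-0.3,-0.3,0,0,0],[-0.42,-0.3,-0.3,0,0,0],[-0.42,-0.3,-0.1,0,0,0],[-0.42,-0.3,0,0,0,0],[-0.42,-0.3,0,0,0,0],[-0.42,-0.3,0,0,0,0]]

```text
t: 22.95
tool_pos: [471.2, -10.6, 19.7]
tcp_rot: [[0.998, -0.066, 0.0], [-0.066, -0.998, 0.0], [0.0, -0.0, -1.0]]
contact_force: [0.7, -0.0, 0.1]
width: 0.0
grip_force: 0.0
```

```bash
python3 - <<'E'
from h import *
j=np.array([529,-23.5]);a=np.radians(-3.67);R=np.array([[np.cos(a),-np.sin(a)],[np.sin(a),np.cos(a)]])
s=arm.sense(); print('TCP in jig',(np.array(s['tool_pos'][:2])-j)@R); rel((*(R@(-33,5)+j),19),-3.67)
E
```

```text
TCP in jig [-58.49716503   9.14992154]
t 22.95 at [471.2 -10.6  19.7] shift [0.128 0.02  0.004] turn [-0.0001 -0.0001 -0.0007]
```

Emit:
arm_command:
  steps:
    - [[0.04,0,0,0,0,0],[0.08,0,0,0,0,0],[0.1,0,0,0,0,0],[0.115,0,0,0,0,0],[0.125,0,0,0,0,0],[0.125,0,0,0,0,0]]

```text
t: 23.7
tool_pos: [495.7, -12.2, 19.2]
tcp_rot: [[0.998, -0.066, -0.0], [-0.066, -0.998, -0.0], [-0.0, 0.0, -1.0]]
contact_force: [-0.8, -0.9, 0.0]
width: -0.1
grip_force: 0.0
```

Emit:
arm_command:
  steps:
    - [[0.01,0,0,0,0,0],[0.015,0,0,0,0,0],[0.015,0,0,0,0,0]]

```text
t: 24.08
tool_pos: [496.9, -12.4, 19.0]
tcp_rot: [[0.998, -0.066, -0.003], [-0.066, -0.998, -0.0], [-0.003, 0.001, -1.0]]
contact_force: [-6.1, 0.2, 2.9]
width: 0.2
grip_force: 2.8
```

Emit:
arm_command:
  steps:
    - [[-0.05,0,0,0,0,0],[-0.1,0,0,0,0,0],[-0.1,0,-0.3,0,0,0],[-0.1,0,-0.6,0,0,0],[-0.1,0,-0.9,0,0,0],[-0.1,0,-0.9,0,0,0],[-0.1,0,-0.9,0,0,0],[-0.1,0,-0.9,0,0,0]]

```text
t: 25.08
tool_pos: [477.7, -11.2, 197.9]
tcp_rot: [[0.998, -0.066, -0.002], [-0.066, -0.998, -0.0], [-0.002, 0.0, -1.0]]
contact_force: [0.7, 0.3, -0.0]
width: -0.1
grip_force: 0.0
```

```bash
python3 - <<'E'
from h import *
j=np.array([529,-23.5]);a=np.radians(-3.67);R=np.array([[np.cos(a),-np.sin(a)],[np.sin(a),np.cos(a)]])
d=snap('wrist','w8')
g=d['img'].min(2)
# numeric check: brightness along a jig-x line (fence joint) and jig-y line (stop joint)
L=lambda f,r,z:[(t,int(g[tuple(np.clip(np.round(w2px(d,[(*(R@f(t)+j),z)])[0]).astype(int)[::-1],0,[419,559]))])) for t in r]
print('across fence y=-10',L(lambda t:(t,-10),range(-36,80,4),27))
print('near edge y=-30',L(lambda t:(t,-35),range(-36,-10,2),27),'y=45',L(lambda t:(t,45),range(-36,-10,2),27))
print('along y at x=-15',L(lambda t:(-15,t),range(-60,110,5),27))
print('stop top along x, y=80',L(lambda t:(t,80),range(-45,70,6),47))
E
```

```text
across fence y=-10 [(-36, 50), (-32, 53), (-28, 52), (-24, 51), (-20, 224), (-16, 228), (-12, 223), (-8, 228), (-4, 84), (0, 80), (4, 83), (8, 228), (12, 228), (16, 230), (20, 231), (24, 231), (28, 229), (32, 229), (36, 230), (40, 81), (44, 79), (48, 82), (52, 228), (56, 229), (60, 231), (64, 227), (68, 218), (72, 224), (76, 224)]
near edge y=-30 [(-36, 52), (-34, 56), (-32, 58), (-30, 50), (-28, 50), (-26, 51), (-24, 52), (-22, 134), (-20, 225), (-18, 226), (-16, 200), (-14, 86), (-12, 84)] y=45 [(-36, 48), (-34, 49), (-32, 54), (-30, 52), (-28, 48), (-26, 50), (-24, 54), (-22, 132), (-20, 221), (-18, 228), (-16, 230), (-14, 228), (-12, 224)]
along y at x=-15 [(-60, 52), (-55, 52), (-50, 50), (-45, 191), (-40, 217), (-35, 106), (-30, 228), (-25, 228), (-20, 227), (-15, 227), (-10, 227), (-5, 229), (0, 227), (5, 228), (10, 228), (15, 227), (20, 227), (25, 230), (30, 228), (35, 231), (40, 230), (45, 229), (50, 227), (55, 147), (60, 198), (65, 203), (70, 202), (75, 203), (80, 201), (85, 207), (90, 206), (95, 207), (100, 203), (105, 203)]
stop top along x, y=80 [(-45, 53), (-39, 48), (-33, 49), (-27, 205), (-21, 202), (-15, 201), (-9, 205), (-3, 203), (3, 197), (9, 200), (15, 204), (21, 203), (27, 201), (33, 203), (39, 205), (45, 204), (51, 202), (57, 203), (63, 206), (69, 204)]
```

The checks agree. The plate's near edge is at x = -22 at both ends and its tail is at y ≈ -45. The stop's tip reaches x ≈ -30, so it is level.

```bash
python3 -c "
from workcell import arm
print(arm.finish_job())"
```

```text
the job is handed in; nothing more can be done
None
```

I handed the job in at about 25 s, and the hand-in returned no verdict: the offcut is in the black tray, the round-tabbed stop is down with the square one left up, and the plate lies against the fence, butted to the lowered stop.

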